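Post the slide mailer through the specimen hatch

TASK

With your fingertips, gently push the flat rectangular slide mailer along its lane of the specimen hatch and in under its hanging flap, until it drops over the lip and lies flat in the tray behind. Then draw your fingers back out so that the flap swings shut. Do not pick the mailer up, and leave the round pot in the other lane and everything else on the bench where it stands.

Things in the scene. Friction and masses are not known exactly. Their poses are not given: they have to be found in the camera images.
- hatch: Two-lane specimen hatch, fixed. Origin on the bench under the flap line, midway between lanes; x points along the lanes, inwards (away from the robot), y left, z up; yaw varies. mm in its frame: flat apron, top z=50, x=-170 to the lip at +4, 204 wide. Lane centres y=+55 and -55, each between guide rails 60 apart (clear), 10 tall, 6 thick, x=-165 to -15.
- tray (a point): Tray behind the lip: floor point at hatch x=62, y=0, z=35 mm. One bay per lane, open above, hatch x=4 to 120, 70 mm wide, walls up to z=50. The lip is a 15 mm step down from the apron to this floor.
- lintel (a point): Middle of the lintel's underside (hatch x=0, y=0, z=122 mm). Frame at x=-4 to +4: a 72 mm wide doorway over each lane, posts and lintel up to z=130, nothing above. Upright fingers meet the lintel before they reach the lip; leaned back 25 to 40 degrees, tips pointing forward and down, they reach in under it.
- flap_left (a joint): Angle in rad of the light grey flap (50 g, 66 wide, 4 mm thick) in the left lane's doorway (hatch y=+55): hinged at hatch z=118, lower edge at z=56 mm. 0 = hanging shut, grows as the lower edge swings inwards, at most 1.4. Swings only inwards and falls shut by its own weight.
- flap_right (a joint): The same for the right lane's flap (hatch y=-55).
- mailer: Loose flat white plastic box, ribbed top, 80 long (x) x 50 wide (y) x 18 mm high, 60-130 g. Origin: centre of underside, z up. Starts on the apron in either lane, about along it, centre 80 to 105 mm before the flap line. Opens the flap itself when pushed; once over half is past the lip it tips nose-down, and it drops into the tray only when its rear edge is pushed past the lip.
- pot: Loose round specimen pot with a white screw lid, 44 mm diameter, 40 mm tall, standing on the apron in the other lane. Origin at the centre of its underside. Leave alone.
- rack: Loose white tube rack 110 x 60 mm, about 90 mm tall with its capped tubes, beside the hatch's left (+y) side. Leave alone. Origin at the centre of its underside.
- marker: Loose black marker pen, 130 x 12 x 12 mm, on the bench beside the hatch's right (-y) side. Leave alone. Origin at the centre of its underside.
- dropper: Loose amber dropper bottle, 32 mm diameter, 75 mm tall, on the bench beside the hatch's right side. Leave alone. Origin at the centre of its underside.
- dishes: Loose stack of three clear culture dishes, 90 mm diameter, 42 mm tall, right part of the bench. Leave alone. Origin at the centre of its underside.
- tipbox: Loose blue pipette-tip box with clear lid, 120 x 82 x 80 mm, left part of the bench. Leave alone. Origin at the centre of its underside.
- counter: Loose grey hand tally counter, 75 x 55 x 38 mm, left part of the bench. Leave alone. Origin at the centre of its underside.

How it is judged (in metres and radians):
On the way:
1. the mailer's nose is in under the flap of its lane and holds it open (z of mailer in the frame of hatch above 0.041 m and ((value of joint flap_left above 0.3 rad and x of mailer in the frame of hatch above -0.035 m and y of mailer in the frame of hatch above 0.02 m) or (value of joint flap_right above 0.3 rad and x of mailer in the frame of hatch above -0.035 m and y of mailer in the frame of hatch below -0.02 m))), for 0.1 s.
At the end, for the whole second after the job is handed in: The mailer lies flat (within 0.12 rad) and at rest on the tray floor behind the flaps (underside less than 39 mm above the bench, wholly past the lip), both flaps hang shut (below 0.06 rad), and the pot is within 20 mm of where it started (x of mailer in the frame of hatch between 0.04 and 0.088 m and y of mailer in the frame of hatch between -0.1 and 0.1 m and z of mailer in the frame of hatch below 0.039 m and angle between mailer's own z axis and vertical below 0.12 rad and linear speed of mailer below 0.02 m/s and value of joint each of flap_left, flap_right below 0.06 rad and distance of pot from where it was at the start of the episode below 0.02 m); the robot touches nothing.
It fails at once if the mailer is lifted more than 15 mm off the apron (z of mailer in the frame of hatch above 0.065 m).
It fails at once if the mailer is gripped or shoved hard (over 20 N) (contact force between the fingers and mailer above 20 N).
It fails at once if the pot or another thing on the bench is moved more than 20 mm (distance of any of pot, rack, marker, dropper, dishes, tipbox, counter from where it was at the start of the episode above 0.02 m).
It also fails if it takes over 32 s, if anything falls off the work surface, if the arm or the gripper's body presses on something with over 40 N, if the wrist force passes 120 N, or if a joint passes its speed limit or range.

ROBOT

A 7-joint arm with a two-finger parallel gripper is mounted at the origin on the work surface. World frame = base frame: x ahead of the robot, y to its left, z up, the work surface at z = 0. Lengths are in mm, angles in rad, forces in N, time in s.
With the tool pointing down it reaches from about 400 to 875 mm from the base axis. Payload 4.4 kg.
Tool frame: the origin (TCP) lies at the very end of the fingers, on their centre line; the grasp point (between the pads) lies 19 mm behind it; y points along the fingers, z is the direction in which the jaws open and shut, and the axes are right-handed (so a half turn about y gives the same grasp; the last joint's range is limited). The gripper opens to 85 mm and grips with 20 to 120 N. Pads are 22 mm wide; open, the fingers measure 114 mm over their backs; the gripper's body (76 mm by 85 mm) begins 54 mm behind the grasp point. The pads swing forward as they close: fully open they stand 13 mm farther back than shut.
Start: joints at [1.246, 0.628, 0.038, 1.517, -0.027, 0.996, -0.02], TCP at [166.376, -628.36, 231.313] pointing down, gripper open.
Joint ranges: [-3.06, 3.06], [-0.37, 2.12], [-1.25, 1.32], [0.18, 2.47], [-1.1, 4.24], [0.23, 1.98], [-2.94, 2.94]. Speed limits (rad/s): [2.57, 2.57, 3.14, 3.14, 3.14, 3.14, 3.14].

INTERFACE

Orientations are given as [roll, pitch, yaw] about the fixed x, y, z axes, in that order (R = Rz(yaw) Ry(pitch) Rx(roll)).
In Python, from cell import * gives the robot as it stands.
- The arm moves only by the tool apply_moves, never from a script. Its argument "targets" is a list of rows, each a list of 6 numbers: the shift along the tool's x, y, z in units of 40 mm (1.0 is 40 mm), then the turn, a rotation vector about the tool's x, y, z in units of 8 degrees (1.0 is 8 degrees). A call has 1 to 12 rows; each row shifts and turns the commanded pose from where the row before left it, along the tool's axes as they then stand; what a row does not reach is not made up. A row lasts 1/8 s, in which the tool goes at most 62.5 mm and 10.7 degrees, less where a joint would pass 70% of its speed; a pose out of reach is approached as far as the arm can. A call is refused whole if a number of a shift passes 1 or a number of a turn 1, either way. A call with a gripper value outside its range is refused whole. "jaw" is the gripper command: -1 is shut, 1 is fully open, values between are in proportion, set as the call begins (left out, the last holds). The fingers move at their own pace and stop on an object; the grip force is fixed at half the most. Time passes only in rows, so rows that do not move let the fingers close. It gives the time, the measured TCP pose, the force and the opening at its end, in the units of the state.
- read_state(): the state, without advancing time (a new reading comes with each control period).
- get_image(name): name is "scene" or "top" or "wrist"; returns the picture (420x560x3 uint8, red, green, blue); there is no depth.
- calibration(name): a dict with "fx", "fy", "cx", "cy" (pixels), "k1" (the pictures are not rectified: a ray, as slopes to the right and down, at radius r is drawn at 1 + k1 r^2 times it, then the intrinsics apply), "world_from_camera" (4x4, takes a point from camera to world coordinates). Camera axes: x right, y down, z forward; pixel columns grow to the right and rows downward; lengths in mm; the calibration is good to about 2 mm. A picture is of the moment at which its call begins: read the wrist's pose just before it. calibration takes no time and is no camera call; for the wrist camera it gives the pose at the moment of the call.
- finish_job(): hands the job in, once; it reports no verdict.
The state is a dict: "clock": time; "qpos": joint angles; "qd": joint speeds; "tau": joint torques, N m; "eef_pos": TCP position; "tool_rot": TCP orientation; "force": force on the tool from outside, world axes, zero at the start; "torque": the same for the moment, N m; "width": finger opening in mm.
Only numpy, scipy, OpenCV 4.12 (cv2) and the standard library are available. Lean on these libraries where they do the work, as an engineer would, in place of code of your own. Each camera call takes 0.05 s, during which the arm holds its last target. There are 200 camera calls.

## Working session

There is one attempt and no reset: what is moved stays moved. The work goes in short steps, Python scripts to look and compute and a tool call to move; the robot and the scene stay as the last step left them, time stands still between calls to the robot, and variables do not carry over. Pictures are saved under pics/ and viewed, about 8 in all and at most 12, crops included, and the job is handed in when it is done.

Besides the shell and the picture viewer there is one more tool, called after "Request:" as name([rows], argument=value, ...), one row to a line, values as JSON. apply_moves: Moves the arm, as the interface text tells. Its arguments: {"type":"object","properties":{"targets":{"type":"array"},"jaw":{"type":"number"}},"required":["targets"]}

```bash
mkdir -p pics; ls
python3 - <<'E'
from cell import *
import cv2
for n in ("scene","top"):
    im=get_image(n); cv2.imwrite(f"pics/{n}0.png",im[:,:,::-1])
    c=calibration(n); print(n,{k:(v if k!="world_from_camera" else v) for k,v in c.items()})
s=read_state(); print(s)
E
```

```text
pics
scene {'fx': 536.5707548523483, 'fy': 536.5707548523483, 'cx': 279.78426378123453, 'cy': 203.66434303585805, 'k1': -0.10765411049551601, 'world_from_camera': array([[ 3.44892822e-01,  6.50336032e-01, -6.76839705e-01,
         1.48987644e+03],
       [ 9.38602857e-01, -2.45539611e-01,  2.42352999e-01,
        -3.46877298e+02],
       [-8.58007011e-03, -7.18869491e-01, -6.95092107e-01,
         1.05074317e+03],
       [ 0.00000000e+00,  0.00000000e+00,  0.00000000e+00,
         1.00000000e+00]])}
top {'fx': 459.97122690848516, 'fy': 459.97122690848516, 'cx': 267.6810959997559, 'cy': 213.48687307428122, 'k1': -0.11607074726275587, 'world_from_camera': array([[ 1.54181279e-02, -9.98517729e-01,  5.21979490e-02,
         4.71520037e+02],
       [-9.99828280e-01, -1.48595359e-02,  1.10726615e-02,
        -1.09715014e+01],
       [-1.02806115e-02, -5.23597053e-02, -9.98575370e-01,
         1.41989316e+03],
       [ 0.00000000e+00,  0.00000000e+00,  0.00000000e+00,
         1.00000000e+00]])}
{'clock': 0.1, 'qpos': array([ 1.24620274,  0.62923561,  0.03842411,  1.51820986, -0.02698197,
        0.99631094, -0.01999772]), 'qd': array([ 0.00139149, -0.00248332,  0.00105557, -0.00378131,  0.00085827,
        0.00090075, -0.00096984]), 'tau': array([ 1.87858859e-03, -5.64532936e+01,  1.22947946e+00, -1.93975157e+01,
        1.11048928e-02,  5.31783822e-03, -9.22457161e-06]), 'eef_pos': array([ 166.24643872, -627.83220978,  230.51095278]), 'tool_rot': array([-1.57244267e+00, -1.72814895e-05, -2.88276895e+00]), 'force': array([-0.68147053, -0.57254697, -0.18895366]), 'torque': array([-0.02068212, -0.01508616,  0.01440496]), 'width': 85.37302254800606}
```

View pics/top0.png

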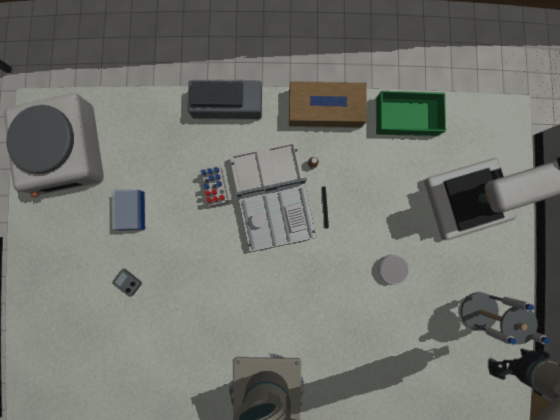

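View pics/scene0.png

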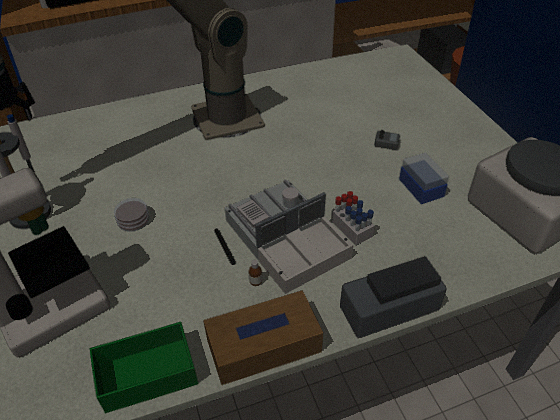

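The top view shows the hatch around (272,195). The mailer is in the right lane at about (296,218) and the pot in the left lane at about (254,220). I'll enlarge this area.

Run:
```python
import cv2
im=cv2.imread("pics/top0.png")[135:260,190:340]
im=cv2.resize(im,None,fx=5,fy=4.8,interpolation=cv2.INTER_CUBIC)
im=cv2.resize(cv2.imread("pics/top0.png")[140:255,220:335],None,fx=5,fy=5,interpolation=cv2.INTER_CUBIC)
im=cv2.convertScaleAbs(im,alpha=1.2)
cv2.imwrite("pics/crop1.png",im)
```

```text
(no output)
```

View pics/crop1.png

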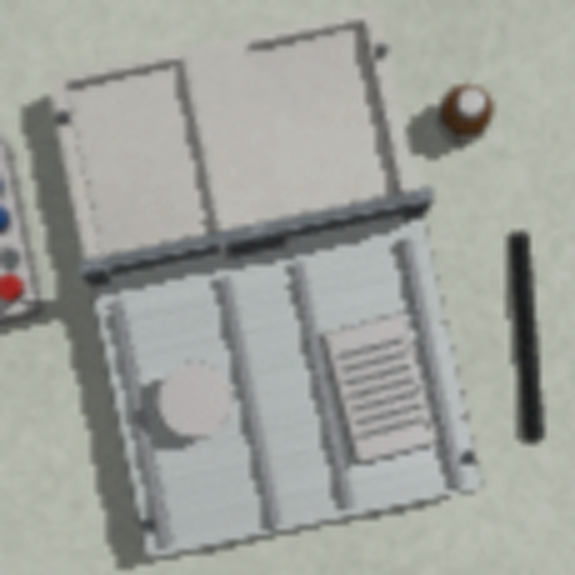

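The crop shows the apron's near corners at (150,557) and (478,490). The lintel ends are at (85,272) and (430,200). The mailer's top corners are at (325,335), (405,318), (432,445) and (358,463), and the pot lid is at (195,400). Next I cast these onto their planes.

```bash
cat > h.py <<'E'
import numpy as np, cv2
from cell import *
def ray(cal,px):
    u=(np.array(px,float)-[cal["cx"],cal["cy"]])/[cal["fx"],cal["fy"]]
    s=u.copy()
    for _ in range(20): s=u/(1+cal["k1"]*(s@s))
    T=np.array(cal["world_from_camera"]); return T[:3,3],T[:3,:3]@np.append(s,1)
def onz(cal,px,z):
    o,d=ray(cal,px); return o+d*(z-o[2])/d[2]
def proj(cal,P):
    T=np.linalg.inv(np.array(cal["world_from_camera"])); p=T[:3,:3]@np.array(P,float)+T[:3,3]
    s=p[:2]/p[2]; s=s*(1+cal["k1"]*(s@s)); return s*[cal["fx"],cal["fy"]]+[cal["cx"],cal["cy"]]
E
python3 - <<'E'
from h import *
c=calibration("top")
P=lambda u,v,z: onz(c,(u/5+220-.4,v/5+140-.4),z)[:2].round(1)
a,b=P(150,557,50),P(478,490,50); l,m=P(85,272,130),P(430,200,130)
print("near",a,b,np.linalg.norm(a-b)); print("lintel",l,m,np.linalg.norm(l-m))
n,f=(a+b)/2,(l+m)/2
print("mid",n,f,np.linalg.norm(n-f),"yaw axis",np.arctan2(*(f-n)[::-1]),"yaw near",np.arctan2(*(a-b)[::-1])-np.pi/2,"yaw lint",np.arctan2(*(l-m)[::-1])-np.pi/2)
yaw=np.arctan2(*(f-n)[::-1]); R=np.array([[np.cos(yaw),-np.sin(yaw)],[np.sin(yaw),np.cos(yaw)]])
O=f
for k,p in dict(m1=P(325,335,68),m2=P(405,318,68),m3=P(432,445,68),m4=P(358,463,68),near1=a,near2=b,pot=P(195,398,90)
  ,railinL=P(322,425,60),railR=P(425,340,60),tl=P(62,88,50),tr=P(362,22,50)).items(): print(k,p,((p-O)@R).round(1))
for n in ("wrist",): cv2.imwrite("pics/w0.png",get_image(n)[:,:,::-1])
s=read_state();print(calibration("wrist")["world_from_camera"])
E
```

```text
near [430.6  56.3] [ 473.4 -138.3] 199.25109786397667
lintel [592.6  91.8] [ 636.2 -102.1] 198.74146522555375
mid [452. -41.] [614.4   -5.15] 166.3098989837948 yaw axis 0.21726674239718716 yaw near 0.21649148605999358 yaw lint 0.2211794465212098
m1 [563.2 -45.5] [-58.7 -28.4]
m2 [574.  -92.5] [-58.3 -76.6]
m3 [ 499.4 -109.3] [-134.7  -76.9]
m4 [488.2 -65.9] [-136.3  -32.1]
near1 [430.6  56.3] [-166.2   99.6]
near2 [ 473.4 -138.3] [-166.4  -99.6]
pot [524.1  29.8] [-80.6  53.6]
railinL [510.4 -44.6] [-110.1  -16.1]
railR [ 561.7 -105. ] [-73.  -86.1]
tl [711.3 114.3] [120.4  95.8]
tr [753.9 -65.8] [123.1 -89.3]
[[ 2.55927816e-01 -9.28500203e-01 -2.69050787e-01  2.34712908e+02]
 [-9.66692551e-01 -2.46546874e-01 -6.87033509e-02 -6.09989549e+02]
 [-2.54255534e-03  2.77672491e-01 -9.60672433e-01  3.73553210e+02]
 [ 0.00000000e+00  0.00000000e+00  0.00000000e+00  1.00000000e+00]]
```

Hatch yaw is about 0.218 and its origin about (616,-5). Every size agrees with the given ones to within about 3 mm. The mailer's rear edge is at hatch x of about -136, y -53. I'll close the fingers and travel high.

Request:
apply_moves([
  [-0.87,0,-0.92,0,0,0],
  [-0.87,0,-0.92,0,0,0],
  [-0.87,0,-0.92,0,0,0],
  [-0.87,0,-0.92,0,0,0],
  [-0.87,0,-0.92,0,0,0],
  [-0.87,0,-0.92,0,0,0],
  [-0.87,0,-0.92,0,0,0],
  [-0.87,0,-0.92,0,0,0],
  [-0.87,0,-0.92,0,0,0],
  [-0.87,0,-0.92,0,0,0],
  [-0.87,0,-0.92,0,0,0],
  [-0.87,0,-0.92,0,0,0],
], jaw=-1)

```text
clock: 1.65
eef_pos: [457.7, -93.2, 231.3]
tool_rot: [-1.571, 0.0, -2.883]
force: [0.0, 0.2, 0.0]
width: 0.1
```

Request:
apply_moves([
  [0,0,0,0,0.3,0],
  [0,0,0,0,0,1],
  [0,0,0,0,0,1],
  [0,0,0,0,0,1],
  [0,0,0,0,0,0.75],
  [0,0,0,0,0,0],
])

```text
clock: 2.4
eef_pos: [457.9, -82.8, 231.2]
tool_rot: [-1.608, 0.408, -2.925]
force: [0.6, -0.1, 0.1]
width: -0.3
```

```bash
cat >> h.py <<'E'
from scipy.spatial.transform import Rotation as Ro
YAW=0.218; O=np.array([616.,-5.,0]); H=Ro.from_euler("z",YAW).as_matrix()
def rel(tx,ty,tz,lean=30):
    s=read_state(); p=np.array(s["eef_pos"]); R=Ro.from_euler("xyz",s["tool_rot"]).as_matrix()
    l=np.radians(lean); y=H@[np.sin(l),0,-np.cos(l)]; z=H@[0,-1,0]
    Rt=np.column_stack([np.cross(y,z),y,z])
    print("t",round(s["clock"],2),"hatch tcp",(H.T@(p-O)).round(1),"tool y(hatch)",(H.T@R[:,1]).round(3),"F",(H.T@s["force"]).round(1),"w",round(s["width"],1))
    print("shift units",(R.T@(H@[tx,ty,tz]+O-p)/40).round(2),"turn",(Ro.from_matrix(R.T@Rt).as_rotvec(degrees=True)/8).round(2))
E
python3 - <<'E'
from h import *
rel(-163,-53.5,120); print(read_state()["qpos"].round(2))
cv2.imwrite("pics/w1.png",get_image("wrist")[:,:,::-1])
E
```

```text
t 2.4 hatch tcp [-171.2  -41.7  231.2] tool y(hatch) [ 0.397  0.037 -0.917] F [ 0.6 -0.2  0.1] w -0.3
shift units [0.91 2.62 0.39] turn [ 0.26 -0.02  0.83]
[ 0.42  0.26 -0.16  2.32 -0.7   0.28 -0.43]
```

View pics/w1.png

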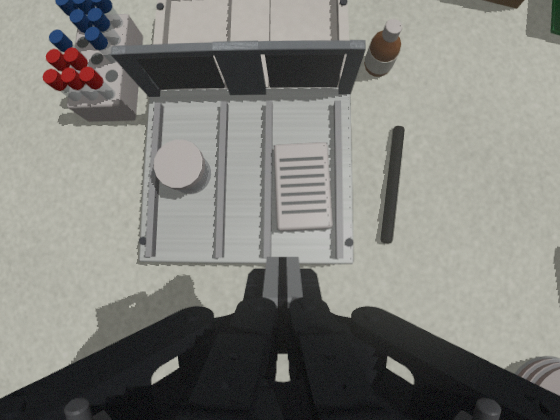

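The wrist view agrees with the estimates: the mailer at (303,187) sits centred between its rails and the pot at (180,165) is in the left lane. Joint 6 is near its limit at a 30° lean this close in. I'll start the push with a lean of about 12° and lean back further as the reach grows.

```bash
python3 -c "
from h import *
rel(-163,-53.5,120,12)"
```

```text
t 2.45 hatch tcp [-170.3  -41.8  231.5] tool y(hatch) [ 0.397  0.037 -0.917] F [1.4 1.5 1.3] w -0.2
shift units [0.94 2.62 0.39] turn [ 0.26  0.03 -1.43]
```

Request:
apply_moves([
  [0,0.3,0.1,0.13,0,-0.72],
  [0,0.3,0.1,0.13,0,-0.72],
  [0,0,0,0,0,0],
])

```text
clock: 2.82
eef_pos: [471.6, -85.6, 209.0]
tool_rot: [-1.567, 0.21, -2.911]
force: [-0.1, 0.9, 0.5]
width: 0.0
```

```bash
python3 -c "
from h import *
rel(-163,-53.5,90,12);print(read_state()['qpos'].round(2))"
```

```text
t 2.83 hatch tcp [-158.4  -47.5  209. ] tool y(hatch) [ 0.208 -0.001 -0.978] F [0.1 0.9 0.5] w 0.0
shift units [0.73 2.88 0.14] turn [-0.01  0.09 -0.  ]
[ 0.04  0.35  0.18  2.18 -0.35  0.45 -0.83]
```

Request:
apply_moves([
  [0.19,0.7,0.04,0,0.09,0],
  [0.18,0.7,0.03,0,0,0],
  [0.18,0.7,0.03,0,0,0],
  [0.18,0.7,0.03,0,0,0],
  [0,0,0,0,0,0],
])

```text
clock: 3.45
eef_pos: [464.8, -89.4, 109.9]
tool_rot: [-1.585, 0.207, -2.933]
force: [0.2, 0.4, 0.8]
width: 0.0
```

```bash
python3 -c "
from h import *
rel(-163,-53.5,57,12);print(read_state()['qpos'].round(2))
cv2.imwrite('pics/w2.png',get_image('wrist')[:,:,::-1])"
```

```text
t 3.45 hatch tcp [-165.9  -49.7  109.9] tool y(hatch) [ 0.205  0.012 -0.979] F [0.3 0.4 0.8] w 0.0
shift units [0.2  1.31 0.11] turn [ 0.09 -0.06  0.02]
[ 0.07  0.55  0.19  2.28 -0.98  0.24 -0.19]
```

View pics/w2.png

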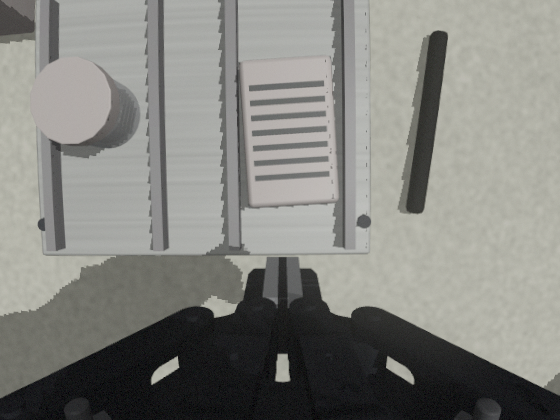

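Joint 6 sits at its lower limit, so the leaned pose needs the other wrist branch (joint 5 near π, tool half-turned about y). I'll fit a simple kinematic model to the logged states so I can plan that turn.

```bash
cat > k.py <<'E'
import numpy as np, itertools
from scipy.spatial.transform import Rotation as Ro
from scipy.optimize import least_squares
def rot(a,t): return Ro.from_rotvec(np.array(a)*t).as_matrix()
Z=[0,0,1];Y=[0,1,0]
def fk(q,L,s):
    h,l1,l2,l3,o=L; R=np.eye(3);p=np.array([0,0,h],float)
    R=R@rot(Z,s[0]*q[0]); R=R@rot(Y,q[1]); R=R@rot(Z,s[1]*q[2]); p=p+R@[0,o,l1]
    R=R@rot(Y,q[3]); R=R@rot(Z,s[2]*q[4]); p=p+R@[0,0,l2]; R=R@rot(Y,q[5]); R=R@rot(Z,s[3]*q[6]); p=p+R@[0,0,l3]
    return p,R
E
python3 - <<'E'
from k import *
from cell import *
s0=read_state()
D=[([1.24620274,.62923561,.03842411,1.51820986,-.02698197,.99631094,-.01999772],[166.25,-627.83,230.5],[-1.57244,0,-2.88277]),
([.42,.26,-.16,2.32,-.7,.28,-.43],[457.9,-82.8,231.2],[-1.608,.408,-2.925]),
([.04,.35,.18,2.18,-.35,.45,-.83],[471.6,-85.6,209.],[-1.567,.21,-2.911]),
(s0["qpos"],s0["eef_pos"],s0["tool_rot"])]
best=[]
for s in itertools.product([1,-1],repeat=4):
    def f(L): return np.concatenate([np.concatenate([fk(q,L,s)[0]-p, 200*(fk(q,L,s)[1][:,2]-Ro.from_euler("xyz",t).as_matrix()[:,1])]) for q,p,t in D])
    r=least_squares(f,[300,420,350,300,0]); best.append((r.cost,s,r.x.round(1),f(r.x).reshape(4,6).round(1)))
best.sort(key=lambda b:b[0])
for b in best[:2]: print(*b,sep="\n")
s,L=best[0][1:3]
for q,p,t in D: print((fk(q,L,s)[1].T@Ro.from_euler("xyz",t).as_matrix()).round(2).tolist())
E
```

```text
8.637530391620114
(-1, -1, -1, 1)
[338.8 559.1 383.4 352.4 -28.3]
[[-0.1 -0.8 -0.3 -0.  -0.   0. ]
 [ 1.6 -1.8  0.1  0.3 -0.3  0.1]
 [-1.8  2.4 -0.1 -0.4  0.9 -0. ]
 [-0.7 -0.2  0.2  0.   0.  -0. ]]
8.637530391620114
(-1, -1, -1, -1)
[338.8 559.1 383.4 352.4 -28.3]
[[-0.1 -0.8 -0.3 -0.  -0.   0. ]
 [ 1.6 -1.8  0.1  0.3 -0.3  0.1]
 [-1.8  2.4 -0.1 -0.4  0.9 -0. ]
 [-0.7 -0.2  0.2  0.   0.  -0. ]]
[[0.04, -0.0, -1.0], [-1.0, 0.0, -0.04], [0.0, 1.0, -0.0]]
[[0.75, 0.0, -0.66], [-0.66, 0.0, -0.75], [-0.0, 1.0, 0.0]]
[[1.0, -0.0, 0.09], [0.09, -0.0, -1.0], [0.0, 1.0, -0.0]]
[[0.37, -0.0, -0.93], [-0.93, -0.0, -0.37], [-0.0, 1.0, -0.0]]
```

```bash
cat >> k.py <<'E'
L=[338.8,559.1,383.4,352.4,-28.3]; S=(-1,-1,-1,-1); C=np.array([[0,0,-1],[-1,0,0],[0,1,0]])
lo=np.array([-3.06,-.37,-1.25,.18,-1.1,.23,-2.94]);hi=np.array([3.06,2.12,1.32,2.47,4.24,1.98,2.94])
H=Ro.from_euler("z",.218).as_matrix();O=np.array([616,-5,0])
def tool(lean,flip):
    l=np.radians(lean); y=H@[np.sin(l),0,-np.cos(l)]; z=H@[0,-1,0]*(-1 if flip else 1)
    return np.column_stack([np.cross(y,z),y,z])
def ik(P,Rt,q0,w=.02):
    P=O+H@P
    def f(q):
        p,R=fk(q,L,S); R=R@C
        return np.concatenate([(p-P)/100,Ro.from_matrix(R.T@Rt).as_rotvec()*3,w*(q-q0)])
    r=least_squares(f,np.clip(q0,lo+.03,hi-.03),bounds=(lo+.02,hi-.02)); return r.x,np.abs(f(r.x)[:6]).max()
E
python3 - <<'E'
from k import *
rng=np.random.default_rng(0)
for P,lean in (((-163,-53.5,57),0),((-163,-53.5,57),12),((-163,-53.5,57),30),((-60,-53.5,57),30),((5,-53.5,57),30),((5,-53.5,57),25)):
  for fl in (0,1):
    res=[]
    for i in range(25):
        q,e=ik(P,tool(lean,fl),rng.uniform(lo,hi),.003)
        if e<.02: res.append(q)
    print(P[0],lean,fl,len(res)); 
    u=[]
    for q in res:
        if all(np.abs(q-v).max()>.5 for v in u): u.append(q)
    for q in u[:4]: print("   ",q.round(2))
E
```

```text
-163 0 0 13
    [ 0.85  1.   -1.2   2.13  1.21  0.99 -2.41]
    [-0.18  0.76  0.48  2.13 -0.83  0.45 -0.4 ]
    [ 0.08  0.69  0.08  2.13 -0.15  0.33 -1.06]
    [ 0.47  0.72 -0.5   2.13  0.76  0.47 -1.97]
-163 0 1 13
    [ 0.35  0.69 -0.32  2.13  0.55  0.4   1.38]
    [ 0.1   0.69  0.05  2.13 -0.1   0.33  2.03]
    [ 0.81  0.93 -1.09  2.13  1.16  0.89  0.78]
    [-0.08  0.72  0.33  2.13 -0.6   0.38  2.52]
-163 12 0 7
    [ 0.78  0.81 -0.89  2.3   1.53  0.52 -2.68]
-163 12 1 12
    [ 0.95  0.99 -1.23  2.3   1.53  0.85  0.48]
    [ 0.56  0.7  -0.53  2.3   1.56  0.25  0.43]
-163 30 0 0
-163 30 1 0
-60 30 0 7
    [-0.43  1.17  1.1   2.32  4.22  1.24  0.66]
    [0.17 0.76 0.04 2.32 3.66 0.48 1.45]
    [ 0.76  0.9  -0.86  2.32  2.34  0.54  2.92]
-60 30 1 9
    [ 0.2   0.76  0.    2.32  3.61  0.46 -1.63]
    [ 0.47  0.78 -0.4   2.32  3.01  0.39 -0.97]
    [ 0.94  1.11 -1.23  2.32  2.05  0.84  0.16]
    [-0.38  1.07  0.97  2.32  4.19  1.1  -2.41]
5 30 0 18
    [ 0.16  0.78 -0.03  2.16  3.66  0.33  1.4 ]
    [-0.36  0.99  0.8   2.16  4.22  0.86  0.63]
    [ 0.87  1.14 -1.23  2.16  1.95  0.83 -2.87]
    [ 0.61  0.87 -0.71  2.16  2.29  0.4   2.92]
5 30 1 16
    [ 0.02  0.79  0.17  2.16  3.91  0.42 -2.03]
    [ 0.76  0.99 -0.99  2.16  2.05  0.6   0.09]
    [ 0.47  0.81 -0.48  2.16  2.67  0.3  -0.66]
5 25 0 11
    [0.05 0.77 0.11 2.09 4.15 0.25 0.86]
    [ 0.84  1.12 -1.23  2.09  1.76  0.84 -2.73]
5 25 1 18
    [ 0.84  1.12 -1.23  2.09  1.76  0.84  0.41]
    [ 0.48  0.81 -0.55  2.09  2.01  0.25 -0.02]
    [ 0.05  0.77  0.11  2.09  4.15  0.25 -2.28]
```

```bash
cat > sim.py <<'E'
from k import *
from cell import *
def simulate(q,segs,verbose=1):
    # segs: list of (P, lean, side, yaw, n); linear interp from the previous
    for (a,b) in zip(segs[:-1],segs[1:]):
        n=b[-1]; worst=0
        for i in range(1,n+1):
            t=i/n; P=np.array(a[0])*(1-t)+np.array(b[0])*t; le=a[1]*(1-t)+b[1]*t; yw=a[2]*(1-t)+b[2]*t
            Rt=tool(le,0)@rot(Y,np.radians(yw)); q,e=ik(P,Rt,q,.02); worst=max(worst,e)
        print(b[:3],"err",round(worst,3),q.round(2))
    return q
E
python3 - <<'E'
from sim import *
q=np.array(read_state()["qpos"])
for first in (0,12):
    print("turn at lean",first)
    simulate(q,[((-166,-50,110),12,0,0),((-175,-52,170),first,0,5),((-175,-52,170),first,-180,23),((-163,-53.5,57),0,-180,6),((-130,-53.5,57),10,-180,6),((-60,-53.5,57),28,-180,12),((8,-53.5,58),30,-180,12)])
E
```

```text
turn at lean 0
((-175, -52, 170), 0, 0) err 0.0 [-0.31  0.56  0.67  2.08 -0.56  0.68 -0.62]
((-175, -52, 170), 0, -180) err 0.0 [ 0.32  0.47 -0.25  2.08  0.19  0.62  1.73]
((-163, -53.5, 57), 0, -180) err 0.0 [ 0.24  0.68 -0.15  2.13  0.28  0.35  1.65]
((-130, -53.5, 57), 10, -180) err 0.001 [ 0.46  0.7  -0.44  2.2   1.08  0.25  0.88]
((-60, -53.5, 57), 28, -180) err 0.0 [ 0.78  0.91 -0.91  2.29  2.18  0.55 -0.07]
((8, -53.5, 58), 30, -180) err 0.0 [ 0.7   0.93 -0.87  2.15  2.12  0.5  -0.02]
turn at lean 12
((-175, -52, 170), 12, 0) err 0.0 [-0.11  0.45  0.44  2.25 -0.78  0.4  -0.37]
((-175, -52, 170), 12, -180) err 0.0 [ 0.51  0.42 -0.4   2.25  0.27  0.32  1.69]
((-163, -53.5, 57), 0, -180) err 0.0 [ 0.27  0.68 -0.2   2.13  0.37  0.36  1.56]
((-130, -53.5, 57), 10, -180) err 0.001 [ 0.46  0.7  -0.44  2.2   1.08  0.25  0.88]
((-60, -53.5, 57), 28, -180) err 0.0 [ 0.78  0.91 -0.91  2.29  2.18  0.55 -0.07]
((8, -53.5, 58), 30, -180) err 0.0 [ 0.7   0.93 -0.87  2.15  2.12  0.5  -0.02]
```

Request:
apply_moves([
  [-0.4,-0.6,0,0,0,-0.4],
  [-0.4,-0.6,0,0,0,-0.4],
  [-0.4,-0.6,0,0,0,-0.4],
  [-0.4,-0.6,0,0,0,-0.3],
  [0,0,0,0,-1,0],
  [0,0,0,0,-1,0],
  [0,0,0,0,-1,0],
  [0,0,0,0,-1,0],
  [0,0,0,0,-1,0],
  [0,0,0,0,-1,0],
  [0,0,0,0,-1,0],
])

```text
clock: 4.88
eef_pos: [516.0, -80.7, 213.4]
tool_rot: [-1.574, 0.011, -1.946]
force: [0.3, -0.3, -0.4]
width: -0.1
```

Request:
apply_moves([
  [0,0,0,0,-1,0],
  [0,0,0,0,-1,0],
  [0,0,0,0,-1,0],
  [0,0,0,0,-1,0],
  [0,0,0,0,-1,0],
  [0,0,0,0,-1,0],
  [0,0,0,0,-1,0],
  [0,0,0,0,-1,0],
  [0,0,0,0,-1,0],
  [0,0,0,0,-1,0],
])

```text
clock: 6.12
eef_pos: [516.4, -81.0, 213.7]
tool_rot: [-1.561, 0.003, -0.55]
force: [0.4, 0.2, 0.5]
width: -0.1
```

```bash
sed -i 's/z=H@\[0,-1,0\];\?$/z=H@[0,1,0]/; s/z=H@\[0,-1,0\]/z=H@[0,1,0]/' h.py; python3 -c "
from h import *
rel(-120,-53.5,190,30);print(read_state()['qpos'].round(2))"
```

```text
t 6.12 hatch tcp [-113.6  -52.6  213.7] tool y(hatch) [ 0.005  0.009 -1.   ] F [0.4 0.1 0.5] w -0.1
shift units [-0.1   0.59 -0.13] turn [ 1.37 -5.39 -3.55]
[ 0.07  0.47  0.06  1.89 -0.05  0.78  1.18]
```

Request:
apply_moves([
  [0,0,0,0,-1,0],
  [0,0,0,0,-1,0],
  [0,0,0,0,-1,0],
  [0,0,0,0,-1,0],
  [0,0,0,0,-1,0],
  [0,0,0,0,-0.7,0],
  [0,0,0,0,0,-0.7],
  [0,0,0,0,0,-0.7],
  [0,0,0,0,0,-0.7],
  [0,0,0,0,0,-0.7],
  [0,0,0,0,0,-0.7],
  [0,0,0,0,0,0],
])

```text
clock: 7.62
eef_pos: [514.5, -78.5, 217.5]
tool_rot: [-1.543, -0.414, 0.235]
force: [0.1, 0.4, -0.3]
width: -0.2
```

```bash
python3 -c "
from h import *
rel(-120,-53.5,190,30);print(read_state()['qpos'].round(2))"
```

```text
t 7.62 hatch tcp [-115.   -49.8  217.5] tool y(hatch) [ 0.402  0.035 -0.915] F [ 0.2  0.4 -0.3] w -0.2
shift units [-0.39  0.57 -0.11] turn [-0.25  0.1  -0.78]
[ 0.44  0.36 -0.26  2.22 -0.48  0.23  2.47]
```

```bash
cat > sim2.py <<'E'
from k import *
from cell import *
def T(lean,side): # lean fwd deg, side deg (tool y towards hatch -y)
    return H@rot([1,0,0],-np.radians(side))@H.T@tool(lean,1)
def run(q,segs):
    for a,b in zip(segs[:-1],segs[1:]):
        w=0
        for i in range(1,b[3]+1):
            t=i/b[3]; P=np.array(a[0])*(1-t)+np.array(b[0])*t
            q,e=ik(P,T(a[1]*(1-t)+b[1]*t,a[2]*(1-t)+b[2]*t),q); w=max(w,e)
        print(b,round(w,3),q.round(2))
if __name__=="__main__":
    q=np.array(read_state()["qpos"]); P=(-115,-50,215)
    run(q,[(P,24,0,0),(P,5,0,5),(P,5,30,6),(P,28,30,6),(P,30,0,8),((-163,-53.5,57),13,0,8),((-60,-53.5,57),28,0,12),((8,-53.5,58),30,0,12)])
    print(T(0,30)[:,1])
E
python3 sim2.py
```

```text
((-115, -50, 215), 5, 0, 5) 0.0 [ 0.01  0.43  0.15  1.97 -0.15  0.67  2.05]
((-115, -50, 215), 5, 30, 6) 0.0 [-0.75  0.58  0.73  2.11  0.32  0.45  1.4 ]
((-115, -50, 215), 28, 30, 6) 0.037 [-0.33  0.4   0.17  2.45  2.12  0.45 -0.34]
((-115, -50, 215), 30, 0, 8) 0.015 [ 1.    0.49 -1.04  2.33  1.51  0.25  0.47]
((-163, -53.5, 57), 13, 0, 8) 0.0 [ 0.78  0.8  -0.87  2.32  1.59  0.5   0.41]
((-60, -53.5, 57), 28, 0, 12) 0.0 [ 0.84  0.98 -1.04  2.29  2.07  0.65  0.06]
((8, -53.5, 58), 30, 0, 12) 0.0 [ 0.77  1.   -1.01  2.15  2.03  0.62  0.12]
[ 0.1081387  -0.48816598 -0.8660254 ]
```

Request:
apply_moves([
  [0,0,0,0,0,0.8],
  [0,0,0,0,0,0.8],
  [0.3,0,0,0,0,0.8],
  [0.3,0,0,-1,0,0],
  [0.3,0,0,-1,0,0],
  [0,0,0,-1,0,0],
  [0,0,0,-1,0,0],
  [0,0,0,0,0,0],
])

```text
clock: 8.62
eef_pos: [550.9, -63.2, 219.5]
tool_rot: [-2.105, -0.077, 0.259]
force: [0.0, -0.4, 0.3]
width: 0.2
```

```bash
python3 -c "
from h import *
rel(-90,-50,215,30);print(read_state()['qpos'].round(2))"
```

```text
t 8.62 hatch tcp [-76.1 -42.7 219.5] tool y(hatch) [ 0.087 -0.506 -0.858] F [-0.  -0.4  0.3] w 0.2
shift units [-0.36  0.16 -0.1 ] turn [ 3.68  1.13 -3.04]
[-0.72  0.59  0.69  2.02  0.33  0.53  1.38]
```

Request:
apply_moves([
  [0,0,0,0,0,-0.7],
  [0,0,0,0,0,-0.7],
  [0,0,0,0,0,-0.7],
  [0,0,0,0,0,-0.7],
  [0,0,0,0,0,0],
])

```text
clock: 9.25
eef_pos: [547.7, -83.7, 224.0]
tool_rot: [-2.157, -0.279, 0.366]
force: [0.5, -0.5, -0.4]
width: -0.2
```

```bash
python3 -c "
from h import *
rel(-75,-50,210,30);print(read_state()['qpos'].round(2))"
```

```text
t 9.25 hatch tcp [-83.7 -62.1 224. ] tool y(hatch) [ 0.308 -0.514 -0.801] F [ 0.3 -0.6 -0.4] w -0.2
shift units [0.15 0.19 0.45] turn [ 3.76  1.46 -1.41]
[-0.68  0.51  0.63  2.25  1.2   0.25  0.54]
```

Request:
apply_moves([
  [0.1,0,0.1,0,0,-0.6],
  [0.1,0,0.1,0,0,-0.6],
  [0.1,0,0.1,0,0,-0.6],
  [0,0,0,0,0,0],
])

```text
clock: 9.75
eef_pos: [549.6, -85.1, 222.9]
tool_rot: [-2.209, -0.379, 0.446]
force: [0.0, -0.7, -0.5]
width: -0.3
```

```bash
python3 -c "
from h import *
rel(-75,-50,210,30);print(read_state()['qpos'].round(2))"
```

```text
t 9.75 hatch tcp [-82.2 -63.8 222.9] tool y(hatch) [ 0.424 -0.513 -0.746] F [-0.1 -0.7 -0.5] w -0.3
shift units [0.12 0.14 0.47] turn [ 3.83  1.74 -0.52]
[-0.56  0.48  0.46  2.36  2.01  0.36 -0.26]
```

Joint 5 is now past π/2, so I can take out the side lean while moving down and back.

Request:
apply_moves([
  [0,0,0.1,0.64,0.29,-0.09],
  [0,0,0.1,0.64,0.29,-0.09],
  [0,0,0.1,0.64,0.29,-0.09],
  [0,0,0.1,0.64,0.29,-0.09],
  [0,0,0,0.64,0.29,-0.09],
  [0,0,0,0.63,0.29,-0.07],
  [0,0,0,0,0,0],
])

```text
clock: 10.62
eef_pos: [546.4, -78.7, 207.3]
tool_rot: [-1.696, -0.49, 0.257]
force: [-0.4, -0.1, 0.3]
width: 0.2
```

```bash
python3 -c "
from h import *
rel(-163,-53.5,100,14);print(read_state()['qpos'].round(2))"; sed -i 's/    run(q,.*/    import h; s=h.read_state(); p=H.T@(s["eef_pos"]-O); print(p); run(q,[(p,27,0,0),((-163,-53.5,100),14,0,6),((-163,-53.5,57),14,0,4),((-60,-53.5,57),28,0,12),((8,-53.5,58),30,0,12)])/' sim2.py; python3 sim2.py
```

```text
t 10.62 hatch tcp [-83.9 -56.9 207.3] tool y(hatch) [ 0.472 -0.107 -0.875] F [-0.4 -0.1  0.3] w 0.2
shift units [-3.    1.41  0.34] turn [0.79 0.15 1.77]
[ 0.63  0.45 -0.68  2.27  1.63  0.25  0.31]
[-83.86444911 -56.92554212 207.307325  ]
((-163, -53.5, 100), 14, 0, 6) 0.0 [ 0.77  0.67 -0.82  2.31  1.37  0.4   0.61]
((-163, -53.5, 57), 14, 0, 4) 0.0 [ 0.75  0.78 -0.81  2.33  1.67  0.45  0.34]
((-60, -53.5, 57), 28, 0, 12) 0.0 [ 0.82  0.96 -1.    2.29  2.1   0.62  0.02]
((8, -53.5, 58), 30, 0, 12) 0.0 [ 0.75  0.98 -0.97  2.15  2.05  0.58  0.08]
[ 0.1081387  -0.48816598 -0.8660254 ]
```

Request:
apply_moves([
  [-0.6,0,0,0.2,0,0.3],
  [-0.6,0.1,0.1,0.2,0.05,0.3],
  [-0.5,0.2,0.1,0.2,0.05,0.3],
  [-0.5,0.3,0.1,0.2,0.05,0.3],
  [-0.3,0.3,0,0,0,0.3],
  [0,0.3,0,0,0,0.2],
  [0,0,0,0,0,0],
])

```text
clock: 11.5
eef_pos: [472.6, -80.4, 120.5]
tool_rot: [-1.573, -0.254, 0.238]
force: [0.7, -0.4, 0.5]
width: 0.2
```

```bash
python3 -c "
from h import *
rel(-163,-53.5,90,14);print(read_state()['qpos'].round(2))"
```

```text
t 11.5 hatch tcp [-156.4  -42.6  120.5] tool y(hatch) [ 0.251  0.003 -0.968] F [ 0.6 -0.5  0.5] w 0.2
shift units [-0.36  0.7  -0.27] turn [-0.02  0.14  0.07]
[ 0.71  0.62 -0.76  2.29  1.23  0.35  0.74]
```

Request:
apply_moves([
  [-0.15,0.2,-0.14,0,0.14,0.07],
  [-0.15,0.4,-0.13,0,0,0],
  [-0.13,0.4,0,0,0,0],
  [-0.13,0.4,0,0,0,0],
  [0,0,0,0,0,0],
])

```text
clock: 12.12
eef_pos: [464.6, -94.4, 60.2]
tool_rot: [-1.567, -0.242, 0.214]
force: [0.1, -0.0, -0.1]
width: 0.1
```

```bash
python3 -c "
from h import *
rel(-130,-53.5,57,20);print(read_state()['qpos'].round(2))
cv2.imwrite('pics/t3.png',cv2.resize(get_image('top')[140:255,220:335,::-1],None,fx=5,fy=5,interpolation=cv2.INTER_CUBIC))"
```

```text
t 12.12 hatch tcp [-167.2  -54.6   60.2] tool y(hatch) [ 0.239  0.003 -0.971] F [ 0.1 -0.1 -0.1] w 0.1
shift units [0.88 0.3  0.03] turn [-0.02 -0.03 -0.77]
[ 0.65  0.74 -0.64  2.32  1.72  0.32  0.3 ]
```

View pics/t3.png

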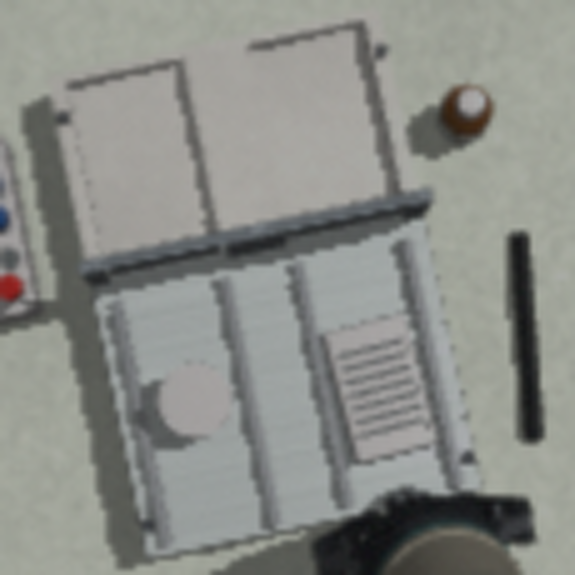

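Nothing has been disturbed: the mailer and pot are unchanged and the fingers are behind the mailer at the lane's near end. I start the slow push now, about 8 mm per row, leaning back as I go.

Request:
apply_moves([
  [0.19,0.06,0,0,0,-0.12],
  [0.19,0.06,0,0,0,-0.12],
  [0.19,0.06,0,0,0,-0.12],
  [0.19,0.06,0,0,0,-0.12],
  [0.19,0.07,0,0,0,-0.12],
  [0.19,0.07,0,0,0,-0.12],
  [0.19,0.07,0,0,0,-0.12],
  [0.19,0.08,0,0,0,-0.12],
])

```text
clock: 13.18
eef_pos: [529.0, -80.1, 59.0]
tool_rot: [-1.568, -0.379, 0.215]
force: [-1.6, -0.6, 0.5]
width: -0.3
```

```bash
python3 -c "
from h import *
rel(-60,-53.5,58,28);print(read_state()['qpos'].round(2))
cv2.imwrite('pics/t4.png',cv2.resize(np.hstack([get_image('top')[140:255,220:335,::-1],get_image('scene')[175:290,220:335,::-1]]),None,fx=3.4,fy=3.4,interpolation=cv2.INTER_CUBIC))"
```

```text
t 13.18 hatch tcp [-101.2  -54.5   59. ] tool y(hatch) [ 0.37   0.002 -0.929] F [-1.7 -0.2  0.5] w -0.3
shift units [0.95 0.4  0.03] turn [-0.01 -0.02 -0.79]
[ 0.72  0.84 -0.8   2.28  1.99  0.44  0.06]
```

View pics/t4.png

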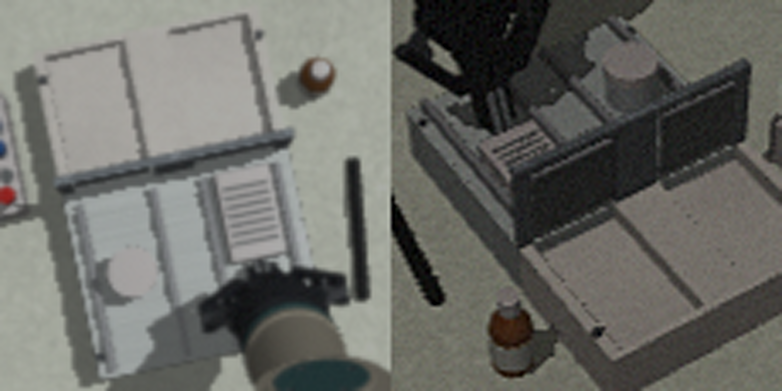

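The mailer slides straight with about 1.7 N, its nose is just short of the flap, and the pot is untouched. I continue in under the flap.

Request:
apply_moves([
  [0.18,0.08,0,0,0,-0.16],
  [0.18,0.08,0,0,0,-0.16],
  [0.18,0.085,0,0,0,-0.16],
  [0.18,0.09,0,0,0,-0.16],
  [0.18,0.09,0,0,0,-0.16],
  [0,0,0,0,0,0],
])

```text
clock: 14.02
eef_pos: [567.7, -71.5, 58.1]
tool_rot: [-1.567, -0.49, 0.214]
force: [0.8, -0.4, -1.8]
width: 0.2
```

```bash
python3 -c "
from h import *
rel(-45,-53.5,58.5,28);print(read_state()['qpos'].round(2))"
```

```text
t 14.03 hatch tcp [-61.6 -54.5  58.1] tool y(hatch) [ 0.471  0.002 -0.882] F [ 0.7 -0.6 -1.8] w 0.2
shift units [0.37 0.19 0.03] turn [-0.01 -0.03  0.01]
[ 0.78  0.94 -0.91  2.27  2.17  0.56 -0.06]
```

Request:
apply_moves([
  [0.14,0.07,0,0,0,0],
  [0.14,0.07,0,0,0,0],
  [0.12,0.065,0,0,0,0],
  [0,0,0,0,0,0],
])

```text
clock: 14.52
eef_pos: [585.8, -67.6, 59.0]
tool_rot: [-1.569, -0.491, 0.215]
force: [-0.1, 0.1, 0.1]
width: -0.2
```

```bash
python3 -c "
from h import *
rel(-33,-53.5,65,28)
cv2.imwrite('pics/t5.png',cv2.resize(np.hstack([get_image('top')[140:255,220:335,::-1],get_image('scene')[175:290,220:335,::-1]]),None,fx=3.4,fy=3.4,interpolation=cv2.INTER_CUBIC))"
```

```text
t 14.53 hatch tcp [-43.1 -54.6  59. ] tool y(hatch) [ 0.471  0.001 -0.882] F [-0.1  0.1  0.1] w -0.2
shift units [ 0.29 -0.01  0.03] turn [-0.01 -0.02  0.01]
```

View pics/t5.png

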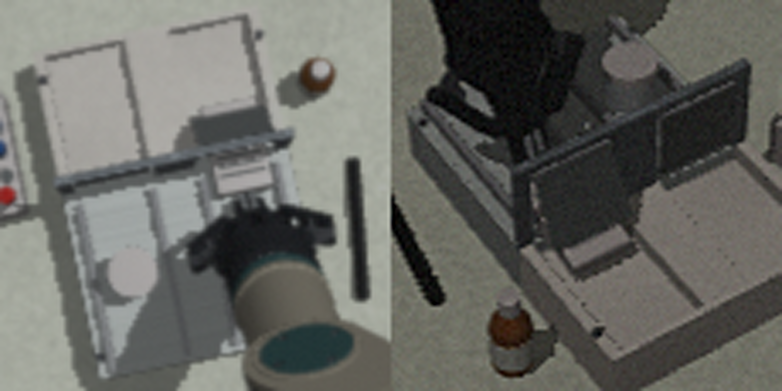

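```bash
python3 -c "
from h import *
c=calibration('top')
for v in (165,188,195):
  for z in (68,80):
    p=onz(c,(243/3.4+220-.3,v/3.4+140-.3),z); print(v,z,(H.T@(p-O)).round(1))
im=get_image('top')[170:215,275:320,::-1]; im2=get_image('scene')[215:270,240:310,::-1]
a=cv2.resize(im,(400,400),interpolation=cv2.INTER_CUBIC);b=cv2.resize(im2,(400,314),interpolation=cv2.INTER_CUBIC)
b=cv2.copyMakeBorder(b,0,86,0,0,cv2.BORDER_CONSTANT)
cv2.imwrite('pics/t6.png',cv2.convertScaleAbs(np.hstack([a,b]),alpha=1.3))"
```

```text
165 68 [-11.  -58.2  68. ]
165 80 [-12.1 -57.4  80. ]
188 68 [-30.6 -54.1  68. ]
188 80 [-31.6 -53.4  80. ]
195 68 [-36.6 -52.8  68. ]
195 80 [-37.5 -52.1  80. ]
```

View pics/t6.png

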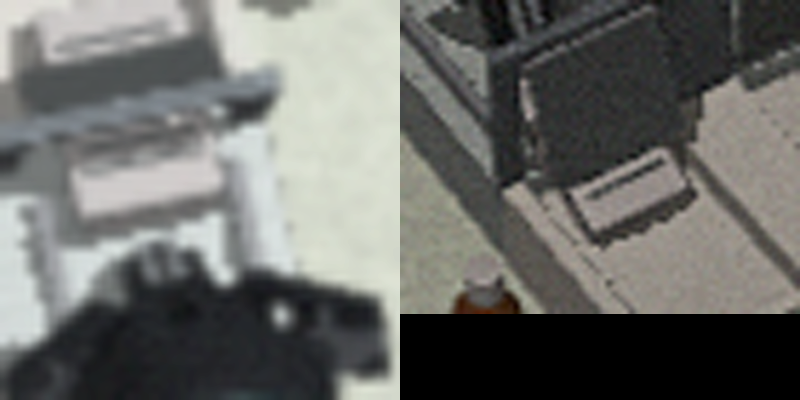

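The mailer has tipped nose-down. Its rear edge is at about x -26, slightly raised, with a small gap to the fingers, and the flap is held open. I raise the tips a little and push the rear edge toward the lip.

Request:
apply_moves([
  [0.2,0.04,0,0,0,0],
  [0.155,0.1,0,0,0,-0.05],
  [0.155,0.1,0,0,0,-0.05],
  [0.155,0.1,0,0,0,-0.05],
])

```text
clock: 15.22
eef_pos: [614.5, -61.4, 59.1]
tool_rot: [-1.568, -0.511, 0.214]
force: [-1.5, -0.3, -0.3]
width: 0.1
```

```bash
python3 -c "
from h import *
rel(4,-53.5,58,30);print(read_state()['qpos'].round(2))"
```

```text
t 15.22 hatch tcp [-13.7 -54.7  59.1] tool y(hatch) [ 0.489  0.001 -0.872] F [-1.5 -0.  -0.3] w 0.1
shift units [0.37 0.24 0.03] turn [-0.01 -0.02 -0.09]
[ 0.72  0.94 -0.88  2.18  2.13  0.52 -0.01]
```

Request:
apply_moves([
  [0.15,0.085,0,0,0,0],
  [0.15,0.09,0,0,0,0],
  [0.1,0.075,0,0,0,0],
  [0.06,0.03,0,0,0,0],
  [0,0,0,0,0,0],
])

```text
clock: 15.85
eef_pos: [635.3, -56.8, 58.6]
tool_rot: [-1.568, -0.511, 0.215]
force: [-0.7, 0.4, 0.1]
width: -0.2
```

```bash
python3 -c "
from h import *
rel(-40,-53.5,62,30)
im=get_image('top')[145:215,255:325,::-1]; im2=get_image('scene')[205:275,235:305,::-1]
cv2.imwrite('pics/t7.png',cv2.convertScaleAbs(cv2.resize(np.hstack([im,im2]),None,fx=5.7,fy=5.7,interpolation=cv2.INTER_CUBIC),alpha=1.3))"
```

```text
t 15.85 hatch tcp [  7.7 -54.7  58.6] tool y(hatch) [ 0.489  0.001 -0.872] F [-0.6  0.5  0.1] w -0.2
shift units [-1.   -0.66  0.03] turn [-0.01 -0.02 -0.09]
```

View pics/t7.png

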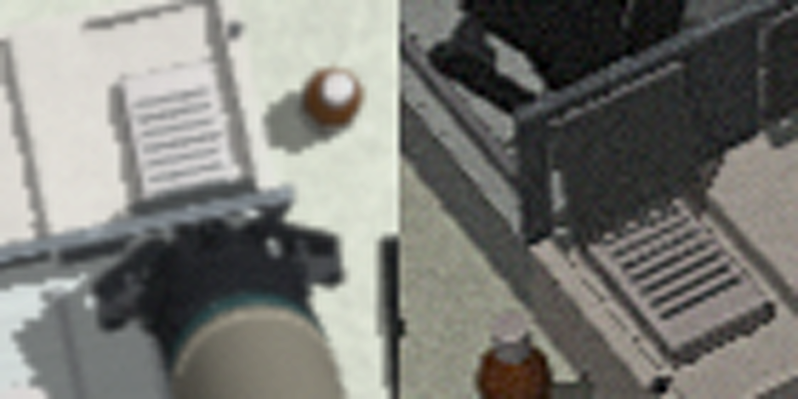

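The mailer lies in the tray bay with all its ribs visible in both views. I draw the fingers straight back along the lane.

Request:
apply_moves([
  [-0.25,-0.14,0,0,0,0],
  [-0.35,-0.2,0,0,0,0],
  [-0.35,-0.2,0,0,0,0],
  [-0.35,-0.2,0,0,0,0],
  [-0.35,-0.2,0,0,0,0],
  [-0.35,-0.2,0,0,0,0],
  [-0.35,-0.2,0,0,0,0],
  [0,-0.4,0,0,0,0],
  [0,-0.4,0,0,0,0],
  [0,-0.4,0,0,0,0],
  [0,0,0,0,0,0],
  [0,0,0,0,0,0],
])

```text
clock: 17.45
eef_pos: [506.5, -85.4, 100.9]
tool_rot: [-1.568, -0.51, 0.214]
force: [-0.4, 0.8, 0.5]
width: 0.3
```

```bash
python3 -c "
from h import *
rel(-40,-53.5,62,30)
t=get_image('top')[:,:,::-1]
im=t[140:250,215:330]; im2=get_image('scene')[175:285,215:330,::-1]
cv2.imwrite('pics/t8.png',cv2.convertScaleAbs(cv2.resize(np.hstack([im,im2]),None,fx=3.45,fy=3.45,interpolation=cv2.INTER_CUBIC),alpha=1.3))
c=calibration('top'); P=lambda u,v,z:(H.T@(onz(c,(u/5.7+255-.4,v/5.7+145-.4),z)-O)).round(1)
print(P(125,78,53),P(205,60,53))"
```

```text
t 17.45 hatch tcp [-124.3  -54.8  100.9] tool y(hatch) [ 0.488  0.001 -0.873] F [-0.2  0.8  0.5] w 0.3
shift units [1.36 1.88 0.04] turn [-0.01 -0.02 -0.09]
[ 87.7 -34.6  53. ] [ 88.6 -77.8  53. ]
```

View pics/t8.png

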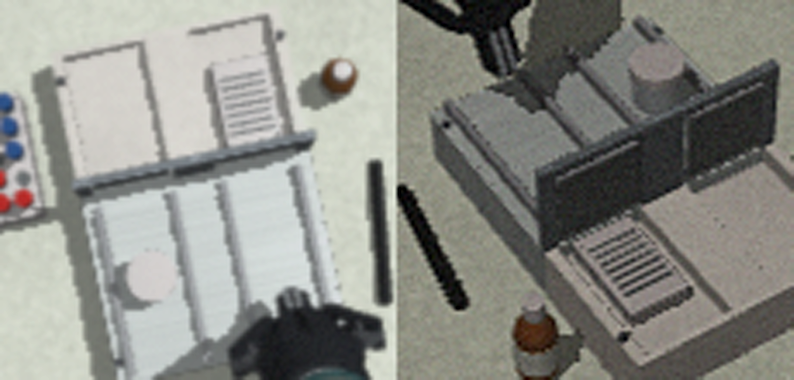

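The right lane is empty. The mailer lies flat in the bay with its centre at hatch x of about 48–55, both flaps hang shut, and the pot and the other things in view have not moved. I'm handing in.

```bash
python3 -c "
from cell import *
print(finish_job())"
```

```text
the job is handed in; nothing more can be done
None
```

The mailer is in the tray behind the right lane, both flaps hang shut, and I handed the job in at about 17.5 s of the 32 s allowed. `finish_job` gave no verdict, so what follows rests on my own last checks.

**What I did:** I pushed the mailer with closed fingertips along the right lane, starting at a lean of about 14° and ending at 29°. It went in under the flap, tipped over the lip and dropped into the tray. I then drew the fingers straight back out and up.

**Last checks:**
- **Mailer:** it looks flat in both camera views. Its far edge is at hatch x of about 88 mm and the fingertips reached about 17 mm, so its centre is at about 48–55 mm (allowed 40–88 mm).
- **Flaps and pot:** both flaps look shut, and the pot looks unmoved.
- **Other things:** the marker, dropper and rack look unmoved. The last crops did not show the dishes, tip box or counter; the arm stayed well clear of them.
- **Forces:** the wrist force read about 2 N or less at each reading, all taken between moves.

**What went wrong:** my first two tries at the leaned pose ran into joint 6's lower limit. I fitted a kinematic model to the logged poses and turned the wrist half round in the air above the hatch, which cost about 8 s.

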